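# Hold a spindle in the V-blocks against the spring stop

## Task

Lift the spindle off its wooden rest and lay it level in both V-blocks of the fixture, brass head towards the spring stop and just clear of it. Then slide the spindle along the V-blocks so that its head pushes the stop back until the black pointer stands in the middle of the green zone (about 12 mm back, not into the red), and finish while still holding it pressed there, steady and seated in both V-blocks, so that a colleague can clamp it. Do not drive the stop to the bottom of its travel, and leave the jar, the tin and the pliers where they are.

Things in the scene. Friction and masses are not known exactly. Their poses are not given: they have to be found in the camera images.
- spindle: loose steel spindle, 0.3 kg, round shank 16 mm in diameter, 205 mm long overall. Origin on its axis; own y runs along it towards the head. Brass head (disc 26 mm in diameter) at y = 97 to 105 mm, thinner dark tail (12 mm) at y = -88 to -100 mm. It starts on the wooden rest, axis level, 47 mm above the worktop
- spindle_head (a point): centre of the flat end face of the brass head, on the spindle's axis (spindle y = +105 mm)
- spindle_tail (a point): centre of the tail's end face, on the spindle's axis (spindle y = -100 mm)
- rest: fixed brown wooden rest, base 60 x 150 x 10 mm, two notched saddles 14 mm thick at y = -60 and +60 mm, 40.5 mm high, with 106 mm of free space between them for fingers down to 10 mm above the worktop. Origin under the base's centre, y along the notches, z up
- fixture: fixed steel fixture, base plate 76 x 300 x 12 mm (y = -92 to 208 mm). Origin on the worktop midway between the V-blocks; y along the grooves to the stop, z up. V-blocks 60 mm wide, 24 mm long, 67 mm high, at y = -60 and 60 mm; 96 mm free between them. V: 90 degrees, 36 mm wide, 18 mm deep; a seated shank's axis is at x = 0, z = 60 mm. Blue stop housing, 80 mm high, at y = 152 to 204 mm
- saddle_mid (a point): point in the fixture midway between the V-blocks on the axis of a seated spindle, 60 mm above the worktop
- stop_face (a point): centre of the front face of the stop's brass pad (disc 28 mm in diameter, square to the V grooves, facing along fixture -y); 118 mm from saddle_mid along fixture y when free, and it moves to +y as the stop is pushed
- stop (a joint): how far the spring stop has been pushed back, m: 0 free, grows along fixture +y to 0.024 at the bottom. The spring pushes back with 2.4 N at 0 and 0.6 N more for each mm. The black pointer on the housing's top shows it: white zone 0 to 8 mm, green 8 to 16 mm (7 to 12 N), red 16 to 24 mm
- flux_jar: brown jar with a black lid, 53 mm in diameter, 66 mm high, a bystander; origin under its centre
- alu_tin: round aluminium tin, 50 mm in diameter, 25 mm high, a bystander; origin under its centre
- pliers: red-handled pliers lying flat, 137 x 31 x 12 mm, a bystander; origin under the centre, length along own x
- v_blocks: the two bright steel V-blocks of the fixture together, fixed to its base plate; same origin and axes as the fixture

How it is judged:
On the way, in this order (a step that is already met when the one before it is completed fails the run):
1. the spindle lies level in both V-blocks, head towards the stop, the stop not yet pushed (x of spindle_head in the frame of saddle_mid between -0.003 and 0.003 m and z of spindle_head in the frame of saddle_mid between -0.002 and 0.002 m and x of spindle_tail in the frame of saddle_mid between -0.003 and 0.003 m and z of spindle_tail in the frame of saddle_mid between -0.002 and 0.002 m and y of spindle_head in the frame of saddle_mid above 0.08 m and contact force between spindle and v_blocks above 0.3 N and value of joint stop below 0.003 m and contact force between spindle and stop below 1 N), for 0.2 s.
2. the spindle's head has pushed the stop back until the pointer is in the green (value of joint stop between 0.008 and 0.016 m and contact force between spindle and stop between 5.5 and 14 N and distance between spindle_head and stop_face below 0.008 m), for 0.2 s.
At the end, for the whole second after the job is handed in: Spindle resting in the V-blocks, axis within 2 mm in height and 3 mm sideways at head and tail; head pushes the stop with 5.5 to 14 N, stop back by 8 to 16 mm (green); spindle at rest, robot still bearing on it; jar, tin and pliers moved under 20 mm (all of step 2 and x of spindle_head in the frame of saddle_mid between -0.003 and 0.003 m and z of spindle_head in the frame of saddle_mid between -0.002 and 0.002 m and x of spindle_tail in the frame of saddle_mid between -0.003 and 0.003 m and z of spindle_tail in the frame of saddle_mid between -0.002 and 0.002 m and y of spindle_head in the frame of saddle_mid above 0.08 m and contact force between spindle and v_blocks above 0.3 N and linear speed of spindle below 0.01 m/s and contact force between any of the fingers, the arm and spindle above 2 N and distance of each of flux_jar, alu_tin, pliers from where it was at the start of the episode below 0.02 m); the arm keeps its last pose, push and grip.
It fails at once if the stop is driven to the bottom of its travel (value of joint stop above 0.0225 m).
It fails at once if the jar, the tin or the pliers are displaced (distance of any of flux_jar, alu_tin, pliers from where it was at the start of the episode above 0.02 m).
It also fails if it takes over 42 s, if anything falls off the work surface, if the arm or the gripper's body presses on something with over 40 N, if the wrist force passes 120 N, or if a joint passes its speed limit or range.

## Robot

A 6-joint arm with a two-finger parallel gripper is mounted at the origin on a cart in front of the work surface, level with it; the furniture and walls round the work are solid. World frame = base frame: x ahead of the robot, y to its left, z up, the work surface at z = 0. Lengths are in m, angles in rad, forces in N, time in s.
With the tool pointing down it reaches from about 0.25 to 0.725 m from the base axis. Payload 4 kg.
Tool frame: the origin (TCP) lies midway between the tips of the shut fingers; the grasp point (between the pads) lies bot.pinch_z behind it (bot.pinch_z is the distance from the TCP to the grasp point, in m); z points along the fingers, y is the line along which they close (so a half turn about z gives the same grasp; the last joint's range is limited). The gripper opens to 85 mm and grips with 20 to 120 N. Pads are 22 mm wide; open, the fingers measure 114 mm over their backs; the gripper's body (76 mm by 85 mm) begins 54 mm behind the grasp point. The pads swing forward as they close: fully open they stand 13 mm farther back than shut.
Start: joints at [-1.19, 0.241, 0.005, 1.335, 0, 1.571], TCP at [0.186, -0.464, 0.231] pointing down, gripper open.
Joint ranges: [-2.72, 2.72], [-1.05, 1.87], [-1.09, 1.28], [-1.99, 2.15], [-1.42, 1.44], [-3.14, 3.14]. Speed limits (rad/s): [2.79, 2.79, 3.14, 3.14, 3.14, 3.14].

## Interface

Orientations are given as a unit quaternion [x, y, z, w].
In Python, from workcell import bot gives the robot as it stands.
- The arm moves only by the tool hand_motion, called by a JSON object that holds its "op" and its "data", one argument or row to a line. Schema: {"type":"object","properties":{"ticks":{"type":"array","items":{"type":"array","prefixItems":[{"type":"array","items":{"type":"number"},"minItems":3,"maxItems":3},{"type":"array","items":{"type":"number"},"minItems":3,"maxItems":3},{"type":"number"}],"minItems":3,"maxItems":3},"minItems":1,"maxItems":10},"only":{"type":"string"},"quiet":{"type":"boolean"},"lines":{"type":"string"}},"required":["ticks"],"additionalProperties":false}. ticks is a list of rows, 1 to 10 of them, each written [[rx, ry, rz], [dx, dy, dz], opening]: a rotation vector rx, ry, rz in rad, then dx, dy, dz in cm, then the finger opening in m; each row is the pose to reach, as a shift and turn from the pose commanded when the call began, along the tool's axes at that moment; what a row does not reach only later rows make up. A row lasts 1/8 s, in which the tool goes at most 0.0625 m and 0.188 rad, less where a joint would pass 70% of its speed; a pose out of reach is approached as far as the arm can. The fingers move at their own pace and stop on an object; the grip force is fixed at half the most. Time passes only in rows, so rows that do not move let the fingers close. The tool returns the time, the measured TCP pose, the force, the opening and the grip force at its end. only (a regular expression) keeps the lines of the reply that match it, lines (a string "A,B") keeps lines A to B, and quiet returns only ok. Input that does not fit is refused with a message, and nothing moves.
- bot.get_obs(): the state, without advancing time (a new reading comes with each control period).
- bot.camera(name): name is "scene" or "top"; returns the picture (400x640x3 uint8, red, green, blue); there is no depth.
- bot.calibration(name): a dict with "mtx" (3x3 intrinsics, pixels), "R" (3x3) and "t" (3): a world point X has camera coordinates R X + t. Camera axes: x right, y down, z forward; pixel columns grow to the right and rows downward; lengths in m; the calibration is good to about 2 mm. A picture is of the moment at which its call begins. calibration takes no time and is no camera call.
- bot.job_done(): hands the job in; it is judged then, once.
The state is a dict: "clock": time; "joint_pos": joint angles; "joint_vel": joint speeds; "tau": joint torques, N m; "eef_pos": TCP position; "tool_rot": TCP orientation; "ft_force": force on the tool from outside, world axes, zero at the start; "ft_torque": the same for the moment, N m; "grip_width": finger opening in m; "grasp_force": force on a finger pad.
Only numpy, scipy, OpenCV 4.12 (cv2) and the standard library are available. Lean on these libraries where they do the work, as an engineer would, in place of code of your own. Each camera call takes 0.05 s, during which the arm holds its last target. There are 200 camera calls.

## Working session

There is one attempt and no reset: what is moved stays moved. The work goes in short steps, Python scripts to look and compute and a tool call to move; the robot and the scene stay as the last step left them, time stands still between calls to the robot, and variables do not carry over. Pictures are saved under pics/ and viewed, at most 10 in all, crops included, and the job is handed in when it is done.

```bash
ls; mkdir -p pics; python3 - <<'E'
from workcell import bot
import cv2
for n in("scene","top"):
    cv2.imwrite(f"pics/{n}0.png",cv2.cvtColor(bot.camera(n),cv2.COLOR_RGB2BGR))
    c=bot.calibration(n);print(n,c)
print(bot.get_obs(),bot.pinch_z)
E
```

```text
pics
workcell.py
scene {'mtx': array([[486.95919682,   0.        , 326.60862833],
       [  0.        , 486.95919682, 193.626182  ],
       [  0.        ,   0.        ,   1.        ]]), 'R': array([[-0.86809861, -0.49631829, -0.00854174],
       [-0.38491114,  0.6839054 , -0.61977159],
       [ 0.31344572, -0.53473504, -0.78473576]]), 't': array([0.4934681 , 0.25987565, 1.21572334])}
top {'mtx': array([[482.63594129,   0.        , 314.50130559],
       [  0.        , 482.63594129, 199.57868683],
       [  0.        ,   0.        ,   1.        ]]), 'R': array([[ 0.01230737, -0.99991666,  0.00390018],
       [-0.997815  , -0.01253452, -0.06486999],
       [ 0.06491347, -0.00309328, -0.9978861 ]]), 't': array([-0.02538907,  0.56886204,  1.13656913])}
{'clock': 0.1, 'joint_pos': array([-1.19001745e+00,  2.41337086e-01,  3.83377477e-03,  1.33518828e+00,
       -1.84232196e-05,  1.57081046e+00]), 'joint_vel': array([-0.00098476, -0.00236908,  0.00167584, -0.00175736,  0.00016245,
       -0.00167194]), 'tau': array([-6.34927746e-04, -3.73138547e+01,  2.53009361e+01,  1.08593606e-02,
       -1.39335609e-05,  2.04617908e-05]), 'eef_pos': array([ 0.18560358, -0.46365756,  0.23049264]), 'tool_rot': array([ 9.81931507e-01,  1.89234294e-01, -1.88382751e-04, -9.28763840e-04]), 'ft_force': array([ 0.42026731, -0.66489801, -0.31986737]), 'ft_torque': array([-0.00832798, -0.05487748,  0.02594084]), 'grasp_force': 0.0, 'grip_width': 0.08535321566168401} 0.0187
```

View pics/scene0.png

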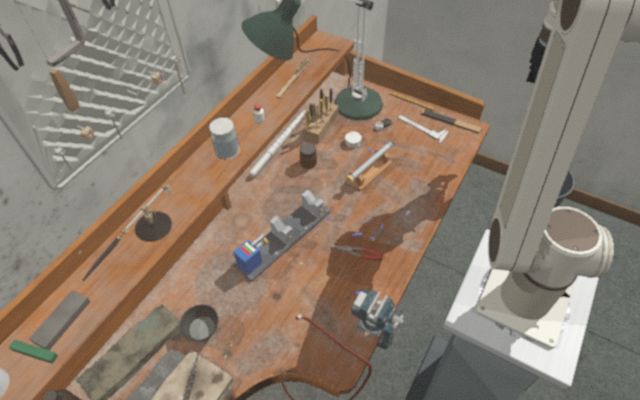

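View pics/top0.png

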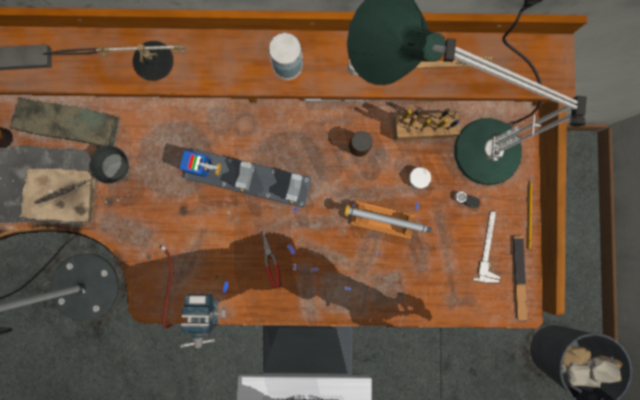

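The scene view shows the spindle on its rest near (370,163) and the fixture from (245,258) to (312,205). In the top view the head is at (349,211), the tail at (428,229), the V-blocks at (244,177) and (293,187), and the blue stop at (195,163). Next I'll look at enlarged crops.

```bash
python3 - <<'E'
import cv2,numpy as np
t=cv2.imread("pics/top0.png");s=cv2.imread("pics/scene0.png")
cv2.imwrite("pics/tc.png",cv2.resize(t[140:245,170:440],None,fx=2.96,fy=2.96,interpolation=cv2.INTER_CUBIC))
cv2.imwrite("pics/sc.png",cv2.resize(s[135:285,225:405],None,fx=4,fy=4,interpolation=cv2.INTER_CUBIC))
E
```

```text
(no output)
```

View pics/tc.png

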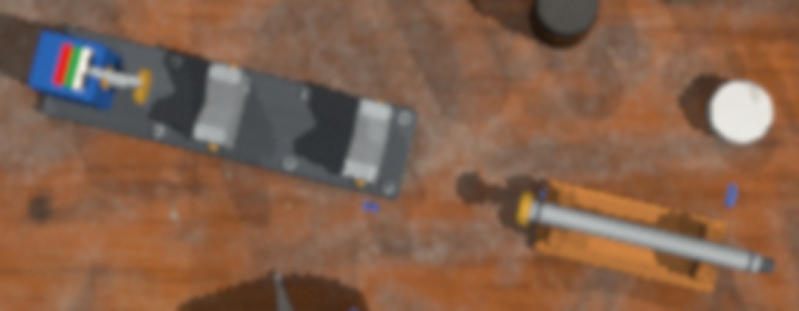

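View pics/sc.png

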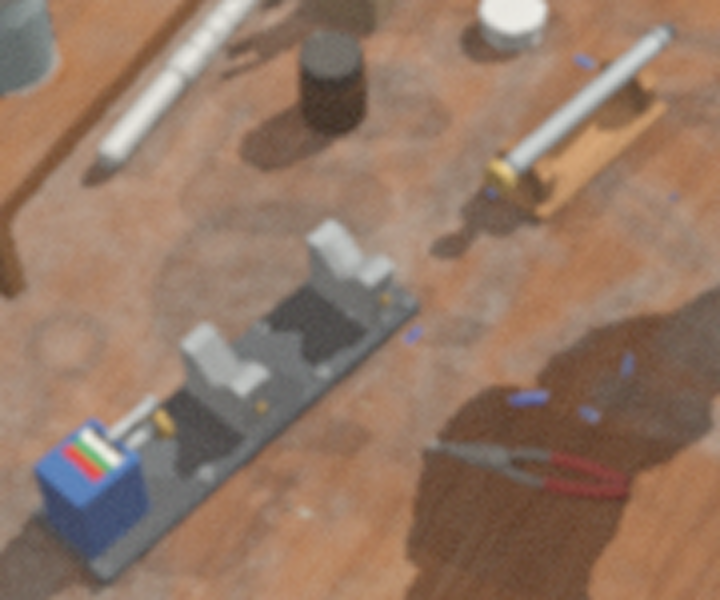

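The crops show the brass head at crop (525,208) in the top view and (502,175) in the scene view. The tail is at (765,265) and (665,35), the V-block tops are the two bright blobs, and the brass pad is at (143,85) and (163,420). I'll measure these with colour masks.

```bash
cat > h.py <<'E'
from workcell import bot
import cv2,numpy as np
def img(n): return cv2.cvtColor(bot.camera(n),cv2.COLOR_RGB2BGR)
def blobs(im,box,lo,hi,amin=6):
    x0,y0,x1,y1=box; h=cv2.cvtColor(cv2.resize(im[y0:y1,x0:x1],None,fx=4,fy=4,interpolation=cv2.INTER_CUBIC),cv2.COLOR_BGR2HSV)
    cs,_=cv2.findContours(cv2.inRange(h,lo,hi),cv2.RETR_EXTERNAL,cv2.CHAIN_APPROX_NONE)
    off=np.array([x0,y0])
    out=[]
    for c in sorted(cs,key=cv2.contourArea,reverse=True):
        if cv2.contourArea(c)<amin*16: break
        m=cv2.moments(c); f=lambda p:(np.array(p)+.5)/4-.5+off
        r=cv2.minAreaRect(c);b=cv2.boxPoints(r)
        i=np.argsort([np.linalg.norm(b[k]-b[(k+1)%4]) for k in range(4)])[0]
        e1=(b[i]+b[(i+1)%4])/2;e2=(b[(i+2)%4]+b[(i+3)%4])/2
        out.append(dict(a=m['m00']/16,c=f((m['m10']/m['m00'],m['m01']/m['m00'])),e=(f(e1),f(e2)),box=f(b),pts=f(c[:,0])))
    return out
def ray(n,p):
    k=bot.calibration(n);d=k['R'].T@np.linalg.solve(k['mtx'],[p[0],p[1],1]);return -k['R'].T@k['t'],d/np.linalg.norm(d)
def onz(n,p,z): o,d=ray(n,p);return o+d*(z-o[2])/d[2]
def tri(pt,ps):
    o1,d1=ray('top',pt);o2,d2=ray('scene',ps)
    s=np.linalg.lstsq(np.c_[d1,-d2],o2-o1,rcond=None)[0];a=o1+s[0]*d1;b=o2+s[1]*d2
    return (a+b)/2,np.linalg.norm(a-b)
E
python3 - <<'E'
from h import *
np.set_printoptions(precision=4,suppress=True)
B={'top':dict(sp=(350,203,436,240),vb=(228,155,312,205),hd=(338,200,358,224),pad=(210,155,224,180)),
   'scene':dict(sp=(345,140,400,182),vb=(265,185,328,240),hd=(342,168,358,188),pad=(258,230,272,248))}
for n in B:
    im=cv2.imread(f'pics/{n}0.png')
    for k,b in B[n].items():
        lo,hi=((0,0,110),(179,60,255)) if k in('sp','vb') else ((17,90,90),(35,255,255))
        for o in blobs(im,b,lo,hi)[:3]: print(n,k,round(o['a'],1),o['c'],*o['e'])
E
```

```text
top sp 516.1 [388.5449 219.7539] [349.027  210.3665] [427.0906 229.1017]
top vb 340.8 [244.5635 175.0698] [248.0695 161.5915] [241.1555 188.5559]
top vb 311.3 [294.2639 187.0474] [297.7705 173.1165] [290.4974 201.5161]
top vb 20.7 [306.369  179.6202] [309.125 179.625] [303.875 179.625]
top hd 51.9 [346.5787 209.9552] [347.9364 204.0227] [345.1685 215.8851]
top pad 47.4 [217.9009 168.8854] [219.5736 162.9169] [215.9791 174.5993]
scene sp 317.3 [371.8307 159.1952] [392.7406 140.9377] [351.9232 176.8175]
scene sp 109.1 [352.9593 143.0841] [361.125 143.5  ] [344.625 143.5  ]
scene sp 14.1 [370.6531 149.9083] [368.15  148.575] [373.15  151.075]
scene vb 1485.2 [299.9557 214.7644] [327.8515 189.6866] [268.1811 240.3161]
scene vb 12.2 [272.8231 210.1066] [269.6886 208.8819] [276.4965 211.0318]
scene vb 7.3 [326.3116 218.9662] [326.125 216.625] [326.125 220.875]
scene hd 41.0 [349.5483 178.7521] [352.4545 181.9666] [346.3881 175.5432]
scene pad 21.0 [265.5909 240.4623] [264.4587 237.1844] [266.7721 243.6618]
```

```bash
python3 - <<'E'
from h import *
np.set_printoptions(precision=4,suppress=True)
print('head',tri((346.58,209.96),(349.55,178.75))); print('pad',tri((217.9,168.89),(265.59,240.46)))
im={n:cv2.imread(f'pics/{n}0.png') for n in('top','scene')}
for lo in(125,140,155,170):
  for n,b in(('scene',(265,185,328,240)),('scene',(347,135,400,182)),('top',(228,155,312,205)),('top',(345,203,440,240))):
    print(lo,n,[(round(o['a']),o['c'].round(1),o['e'][0].round(1),o['e'][1].round(1)) for o in blobs(im[n],b,(0,0,lo),(179,50,255),30)[:2]])
# shank: plane through scene axis line, intersect top rays
def pl(n,p,q):
    o,d=ray(n,p);_,e=ray(n,q);v=np.cross(d,e);return o,v/np.linalg.norm(v)
o,v=pl('scene',(384.,148.6),(357.,172.3))
for p in((357,212.3),(372,215.9),(388.5,219.75),(405,223.8),(420,227.4)):
    a,d=ray('top',p);print('axis',a+d*(v@(o-a))/(v@d))
for p in((348.,210.3),(388.54,219.75),(427.1,229.1)): print('z47',onz('top',p,.05))
for p in((244.56,175.07),(294.26,187.05)): print('vb z62',onz('top',p,.062))
print('pad z60',onz('top',(217.9,168.9),.06),'head z50',onz('top',(346.58,209.96),.05))
E
```

```text
head (array([ 0.5445, -0.093 ,  0.0474]), np.float64(0.0012549632142269437))
pad (array([0.6336, 0.2059, 0.0581]), np.float64(0.0031602696664917982))
125 scene [(243, array([280.4, 224.4]), array([292. , 223.6]), array([269.1, 225.5])), (236, array([312.9, 199. ]), array([329.2, 203.1]), array([300.1, 196.6]))]
125 scene [(295, array([371.9, 159.1]), array([392.5, 141. ]), array([351.9, 176.5])), (156, array([353.7, 140.1]), array([346.6, 140.9]), array([361.4, 140.9]))]
125 top [(291, array([244.3, 174.9]), array([247.9, 161.7]), array([241.1, 188.1])), (272, array([294.2, 187.1]), array([290.7, 200.5]), array([297.4, 173.5]))]
125 top [(471, array([388.1, 219.7]), array([349. , 210.6]), array([426.6, 228.9]))]
140 scene [(202, array([312.4, 198.1]), array([326.8, 209. ]), array([302. , 191.5])), (198, array([279.8, 224.5]), array([271. , 217.5]), array([288.8, 232.3]))]
140 scene [(279, array([371.6, 159.3]), array([391.9, 141.5]), array([351.9, 176.6])), (131, array([354.1, 139.2]), array([361.4, 140.5]), array([346.6, 140.5]))]
140 top [(207, array([294.4, 187.3]), array([297.5, 
[... 923 characters left out ...]

170 scene [(198, array([371.1, 159.2]), array([352.6, 175.1]), array([390.4, 142.4])), (109, array([353.7, 138.4]), array([361.4, 138.9]), array([346.6, 138.9]))]
170 top [(32, array([296.5, 177. ]), array([292.2, 176.1]), array([300.6, 177.9]))]
170 top [(170, array([386.2, 219.5]), array([353. , 211.4]), array([421.7, 228. ]))]
axis [ 0.5387 -0.1175  0.0486]
axis [ 0.5308 -0.1524  0.0491]
axis [ 0.5223 -0.1908  0.049 ]
axis [ 0.5134 -0.229   0.05  ]
axis [ 0.5054 -0.2638  0.0504]
z47 [ 0.5431 -0.0964  0.05  ]
z47 [ 0.5223 -0.1908  0.05  ]
z47 [ 0.5017 -0.2804  0.05  ]
vb z62 [0.621 0.144 0.062]
vb z62 [0.5947 0.0289 0.062 ]
pad z60 [0.6348 0.2063 0.06  ] head z50 [ 0.5438 -0.0931  0.05  ]
```

The spindle triangulates to about 48 mm high with its origin near (.5216,-.1915), and the pad to about 58 mm. saddle_mid is near (.608,.0865). The spindle and the fixture are both yawed about 12.8°. I'll move above the spindle.

```bash
cat >> h.py <<'E'
from scipy.spatial.transform import Rotation as Ro
U=np.array([.2225,.975,0]);U/=np.linalg.norm(U)
S0=np.array([.5216,-.1915,.047]);M=np.array([.608,.0865,.06])
def plan(pos,u=U):
    o=bot.get_obs();R=Ro.from_quat(o['tool_rot']);z=np.array([0,0,-1.]);x=u/np.linalg.norm(u)
    T=Ro.from_matrix(np.c_[x,np.cross(z,x),z]); 
    print('t',o['clock'],'rot',(R.inv()*T).as_rotvec().round(4),'d',R.inv().apply(np.array(pos)-o['eef_pos']).round(4))
E
python3 - <<'E'
from h import *
p=S0-.008*U; print(p);plan([p[0],p[1],.13])
E
```

```text
[ 0.51982012 -0.19929949  0.047     ]
t 0.1 rot [-1.800e-03 -9.000e-04 -9.657e-01] d [ 0.4085 -0.121   0.1007]
```

Units first: shifts go in cm. So 0.4085 m is 40.85, 0.36 m is 36.

{"op": "hand_motion", "data": {
  "ticks": [
    [[0, 0, -0.18], [6, -1.8, 1.5], 0.085],
    [[0, 0, -0.36], [12, -3.6, 3], 0.085],
    [[0, 0, -0.54], [18, -5.4, 4.5], 0.085],
    [[0, 0, -0.72], [24, -7.2, 6], 0.085],
    [[0, 0, -0.88], [30, -9, 7.5], 0.085],
    [[-0.002, -0.001, -0.966], [36, -10.7, 9], 0.085],
    [[-0.002, -0.001, -0.966], [40.85, -12.1, 10.07], 0.085],
    [[-0.002, -0.001, -0.966], [40.85, -12.1, 10.07], 0.085],
    [[-0.002, -0.001, -0.966], [40.85, -12.1, 10.07], 0.085]
  ]
}}

```text
clock: 1.23
eef_pos: [0.5195, -0.1997, 0.1299]
tool_rot: [0.781, 0.624, -0.001, 0.0]
ft_force: [-0.6, 0.1, -0.2]
grip_width: 0.085
grasp_force: 0.0
```

```bash
python3 - <<'E'
from h import *
p=S0-.008*U; plan([p[0],p[1],.0285])
a=img('top');b=img('scene');cv2.imwrite('pics/m.png',np.hstack([cv2.resize(a[140:260,300:460],(400,300)),cv2.resize(b[100:220,310:470],(400,300))]))
E
```

```text
t 1.225 rot [-0.0007  0.0019  0.0013] d [0.0006 0.0003 0.1014]
```

View pics/m.png

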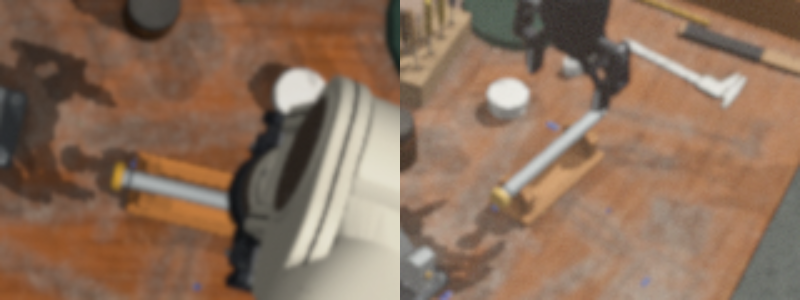

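The fingers straddle the shank in both views, with the tin clear of them. I'll descend and grip.

Scaled: 0.1014 m is 10.14, 0.1 m is 10.

{"op": "hand_motion", "data": {
  "ticks": [
    [[0, 0.002, 0.001], [0.06, 0, 4], 0.085],
    [[0, 0.002, 0.001], [0.06, 0, 8], 0.085],
    [[0, 0.002, 0.001], [0.06, 0, 10], 0.085],
    [[0, 0.002, 0.001], [0.06, 0, 10.14], 0.085],
    [[0, 0.002, 0.001], [0.06, 0, 10.14], 0]
  ]
}}

```text
clock: 1.95
eef_pos: [0.5206, -0.2007, 0.0304]
tool_rot: [0.783, 0.623, 0.001, 0.001]
ft_force: [-0.0, -1.3, 0.6]
grip_width: 0.0697
grasp_force: 0.0
```

{"op": "hand_motion", "data": {
  "ticks": [
    [[0, 0, 0], [0, 0, 0], 0],
    [[0, 0, 0], [0, 0, 0], 0],
    [[0, 0, 0], [0, 0, 0], 0],
    [[0, 0, 0], [0, 0, 0], 0],
    [[0, 0, 0], [0, 0, 0], 0]
  ]
}}

```text
clock: 2.58
eef_pos: [0.5219, -0.2001, 0.0302]
tool_rot: [0.782, 0.623, 0.001, 0.002]
ft_force: [3.7, -0.5, 3.8]
grip_width: 0.014
grasp_force: 58.5
```

Scaled: -0.1 m is -10, -0.07 m is -7.

{"op": "hand_motion", "data": {
  "ticks": [
    [[0, 0, 0], [0, 0, -3], 0],
    [[0, 0, 0], [0, 0, -7], 0],
    [[0, 0, 0], [0, 0, -10], 0],
    [[0, 0, 0], [0, 0, -10], 0]
  ]
}}

```text
clock: 3.08
eef_pos: [0.5207, -0.1999, 0.1304]
tool_rot: [0.782, 0.623, 0.001, 0.001]
ft_force: [0.8, -0.6, -3.1]
grip_width: 0.0139
grasp_force: 58.9
```

```bash
python3 - <<'E'
from h import *
p=M-.007*U; plan([p[0],p[1],.1302])
E
```

```text
t 3.075 rot [ 0.0034  0.0003 -0.0007] d [2.917e-01 2.120e-02 2.000e-04]
```

Scaled: 0.13 m is 13, 0.2917 m is 29.17.

{"op": "hand_motion", "data": {
  "ticks": [
    [[0, 0, 0], [3, 0.2, 0], 0],
    [[0, 0, 0], [8, 0.6, 0], 0],
    [[0, 0, 0], [13, 1, 0], 0],
    [[0, 0, 0], [18, 1.4, 0], 0],
    [[0.003, 0, 0], [23, 1.8, 0], 0],
    [[0.003, 0, -0.001], [27, 2, 0], 0],
    [[0.003, 0, -0.001], [29.17, 2.12, 0], 0],
    [[0.003, 0, -0.001], [29.17, 2.12, 0], 0],
    [[0.003, 0, -0.001], [29.17, 2.12, 0], 0]
  ]
}}

```text
clock: 4.2
eef_pos: [0.605, 0.0787, 0.1281]
tool_rot: [0.782, 0.623, -0.002, -0.001]
ft_force: [0.2, 0.2, -2.9]
grip_width: 0.0141
grasp_force: 58.9
```

```bash
python3 - <<'E'
from h import *
a=img('top');b=img('scene');cv2.imwrite('pics/top1.png',a);cv2.imwrite('pics/scene1.png',b);cv2.imwrite('pics/m2.png',np.hstack([cv2.resize(a[130:230,180:340],(400,250),interpolation=2),cv2.resize(b[150:280,220:350],(400,400),interpolation=2)[:250] if 0 else cv2.resize(b[150:275,220:420],(400,250),interpolation=2)]))
E
```

```text
(no output)
```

View pics/m2.png

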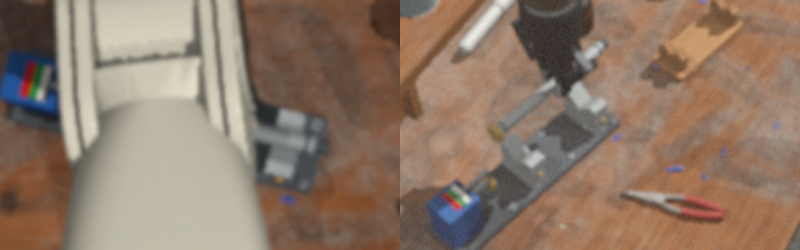

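The spindle is held above the fixture with its head towards the stop. In the top view its tail end shows over the rear V-block near (296,184). I'll measure its line against the fixture axis.

```bash
python3 - <<'E'
from h import *
np.set_printoptions(precision=4,suppress=True)
a=cv2.imread('pics/top1.png');b=cv2.imread('pics/scene1.png')
x0,y0=275,165;c=cv2.resize(a[y0:215,x0:325],None,fx=8,fy=8,interpolation=2)
d=cv2.resize(b[170:225,262:312],None,fx=7,fy=7,interpolation=2)
cv2.imwrite('pics/m3.png',np.hstack([cv2.copyMakeBorder(c,0,0,0,0,0)[:385],d]))
for o in blobs(b,(262,195,290,235),(17,90,70),(35,255,255))[:3]: print('hd scene',o['a'],o['c'])
ob=bot.get_obs();print(ob['eef_pos'])
# predicted pixel of head centre (y=101) & tail in both views from robot pose
P=ob['eef_pos']+[0,0,.0187]+.008*U
for n in('top','scene'):
    k=bot.calibration(n)
    for t in(.101,-.1,-.088,-.06): X=k['R']@(P+t*U)+k['t'];q=k['mtx']@X;print(n,t,q[:2]/q[2])
E
```

```text
hd scene 39.53125 [267.3764 216.055 ]
[0.6054 0.0784 0.1289]
top 0.101 [219.9211 166.1581]
top -0.1 [311.5097 188.2015]
top -0.088 [306.0302 186.8827]
top -0.06 [293.2505 183.8069]
scene 0.101 [267.262  214.9041]
scene -0.1 [322.8389 169.2874]
scene -0.088 [319.7414 171.8298]
scene -0.06 [312.4114 177.8462]
```

View pics/m3.png

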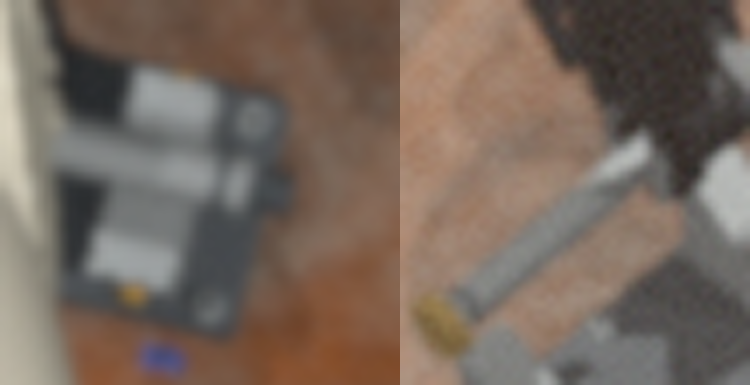

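The predicted spindle pixels match the picture to within 1 px, with a lateral camera bias of about 1 mm. I'll descend to just above the seat with a +1.2 mm lateral correction.

{"op": "hand_motion", "data": {
  "ticks": [
    [[0, 0, 0], [0, 0.12, 3], 0],
    [[0, 0, 0], [0, 0.12, 6], 0],
    [[0, 0, 0], [0, 0.12, 7.6], 0],
    [[0, 0, 0], [0, 0.12, 8], 0],
    [[0, 0, 0], [0, 0.12, 8], 0]
  ]
}}

```text
clock: 4.92
eef_pos: [0.6076, 0.0795, 0.05]
tool_rot: [0.782, 0.623, 0.0, -0.0]
ft_force: [-0.7, -0.6, -2.6]
grip_width: 0.0142
grasp_force: 58.9
```

{"op": "hand_motion", "data": {
  "ticks": [
    [[0, 0, 0], [0, 0, 0.1], 0],
    [[0, 0, 0], [0, 0, 0.2], 0],
    [[0, 0, 0], [0, 0, 0.2], 0]
  ]
}}

```text
clock: 5.3
eef_pos: [0.6072, 0.0799, 0.0477]
tool_rot: [0.782, 0.624, -0.0, -0.001]
ft_force: [1.5, -0.8, -3.4]
grip_width: 0.0142
grasp_force: 58.9
```

Scaled: 0.002 m is 0.2, 0.001 m is 0.1.

{"op": "hand_motion", "data": {
  "ticks": [
    [[0, 0, 0], [0, 0, 0.1], 0],
    [[0, 0, 0], [0, 0, 0.2], 0],
    [[0, 0, 0], [0, 0, 0.2], 0]
  ]
}}

```text
clock: 5.68
eef_pos: [0.6068, 0.0798, 0.0451]
tool_rot: [0.782, 0.624, -0.001, -0.001]
ft_force: [-0.8, -0.6, -4.1]
grip_width: 0.0138
grasp_force: 58.9
```

{"op": "hand_motion", "data": {
  "ticks": [
    [[0, 0, 0], [0, 0, 0.1], 0],
    [[0, 0, 0], [0, 0, 0.15], 0],
    [[0, 0, 0], [0, 0, 0.15], 0]
  ]
}}

```text
clock: 6.05
eef_pos: [0.6072, 0.0797, 0.044]
tool_rot: [0.782, 0.624, -0.0, -0.001]
ft_force: [0.1, -0.0, -2.2]
grip_width: 0.014
grasp_force: 59.0
```

Scaled: 0.001 m is 0.1.

{"op": "hand_motion", "data": {
  "ticks": [
    [[0, 0, 0], [0, 0, 0.1], 0],
    [[0, 0, 0], [0, 0, 0.1], 0]
  ]
}}

```text
clock: 6.3
eef_pos: [0.6076, 0.0798, 0.0435]
tool_rot: [0.782, 0.624, 0.0, -0.0]
ft_force: [0.0, -0.5, 1.3]
grip_width: 0.0139
grasp_force: 59.4
```

{"op": "hand_motion", "data": {
  "ticks": [
    [[0, 0, 0], [0, 0, 0.1], 0],
    [[0, 0, 0], [0, 0, 0.1], 0]
  ]
}}

```text
clock: 6.55
eef_pos: [0.6078, 0.0797, 0.0432]
tool_rot: [0.782, 0.624, 0.0, -0.0]
ft_force: [-0.6, -1.0, 5.7]
grip_width: 0.014
grasp_force: 59.9
```

Contact is felt (+8 N relative to hanging). I'll open briefly so the spindle settles into both Vs, then regrip.

{"op": "hand_motion", "data": {
  "ticks": [
    [[0, 0, 0], [0, 0, 0], 0.035],
    [[0, 0, 0], [0, 0, 0], 0.035],
    [[0, 0, 0], [0, 0, 0], 0.035],
    [[0, 0, 0], [0, 0, 0], 0.035]
  ]
}}

```text
clock: 7.05
eef_pos: [0.6068, 0.0798, 0.0415]
tool_rot: [0.782, 0.624, -0.001, -0.001]
ft_force: [0.2, -1.1, 0.4]
grip_width: 0.0347
grasp_force: 0.0
```

```bash
python3 - <<'E'
from h import *
np.set_printoptions(precision=4,suppress=True)
b=img('scene');a=img('top');cv2.imwrite('pics/scene2.png',b);cv2.imwrite('pics/top2.png',a)
cv2.imwrite('pics/m4.png',np.hstack([cv2.resize(a[165:215,275:325],(400,400),interpolation=2),cv2.resize(b[170:270,235:335],(400,400),interpolation=2)]))
for o in blobs(b,(245,200,290,250),(17,90,70),(35,255,255))[:3]: print('brass scene',o['a'],o['c'])
for n in('top','scene'):
    k=bot.calibration(n)
    for t in(.1185,.1045,.1005,-.1005): X=k['R']@(M+t*U)+k['t'];q=k['mtx']@X;print(n,t,q[:2]/q[2])
E
```

```text
brass scene 42.8125 [269.4711 234.9605]
brass scene 14.1875 [265.4833 241.4029]
top 0.1185 [219.7406 169.106 ]
top 0.1045 [225.607  170.5184]
top 0.1005 [227.2835 170.922 ]
top -0.1005 [311.7013 191.2457]
scene 0.1185 [265.5161 238.7418]
scene 0.1045 [269.4677 235.3865]
scene 0.1005 [270.5894 234.434 ]
scene -0.1005 [323.117  189.8326]
```

View pics/m4.png

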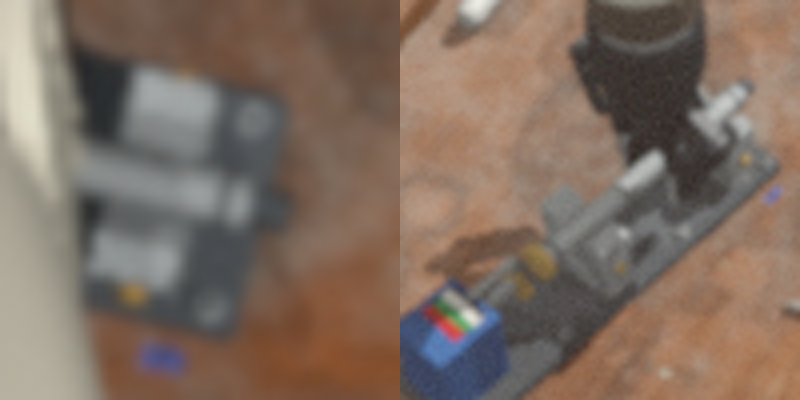

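The spindle is seated in both Vs, with the head near scene (269,235) and the pad at (265.5,241) still free. I'll regrip, add a light down-press, and advance.

{"op": "hand_motion", "data": {
  "ticks": [
    [[0, 0, 0], [0, 0, 0], 0],
    [[0, 0, 0], [0, 0, 0], 0],
    [[0, 0, 0], [0, 0, 0], 0],
    [[0, 0, 0], [0, 0, 0], 0],
    [[0, 0, 0], [0, 0, 0], 0]
  ]
}}

```text
clock: 7.78
eef_pos: [0.6076, 0.0797, 0.042]
tool_rot: [0.782, 0.624, 0.0, -0.0]
ft_force: [3.4, -0.6, -0.2]
grip_width: 0.0143
grasp_force: 58.4
```

{"op": "hand_motion", "data": {
  "ticks": [
    [[0, 0, 0], [0, 0, 0.1], 0],
    [[0, 0, 0], [0, 0, 0.1], 0]
  ]
}}

```text
clock: 8.02
eef_pos: [0.6077, 0.0797, 0.042]
tool_rot: [0.782, 0.624, 0.0, -0.0]
ft_force: [1.5, -1.1, 5.2]
grip_width: 0.0142
grasp_force: 59.2
```

{"op": "hand_motion", "data": {
  "ticks": [
    [[0, 0, 0], [0.3, 0, 0], 0],
    [[0, 0, 0], [0.6, 0, 0], 0],
    [[0, 0, 0], [0.8, 0, 0], 0],
    [[0, 0, 0], [0.8, 0, 0], 0]
  ]
}}

```text
clock: 8.52
eef_pos: [0.6087, 0.0839, 0.0419]
tool_rot: [0.782, 0.623, -0.002, 0.002]
ft_force: [0.0, -10.0, 7.9]
grip_width: 0.014
grasp_force: 59.4
```

```bash
python3 - <<'E'
from h import *
np.set_printoptions(precision=4,suppress=True)
b=img('scene');cv2.imwrite('pics/scene3.png',b)
for o in blobs(b,(245,200,290,250),(17,90,70),(35,255,255))[:3]: print('brass scene',o['a'],o['c'])
o=bot.get_obs();print(o['ft_force'],o['ft_torque'],o['eef_pos'])
E
```

```text
brass scene 60.03125 [267.3419 237.5682]
[-0.2265 -9.7138  8.3439] [-1.9958  0.0302  0.054 ] [0.6087 0.0839 0.0419]
```

{"op": "hand_motion", "data": {
  "ticks": [
    [[0, 0, 0], [0, 0, -0.1], 0],
    [[0, 0, 0], [0, 0, -0.1], 0],
    [[0, 0, 0], [0, 0, -0.1], 0]
  ]
}}

```text
clock: 8.95
eef_pos: [0.609, 0.0859, 0.042]
tool_rot: [0.782, 0.623, -0.001, 0.001]
ft_force: [2.5, -4.9, 2.1]
grip_width: 0.0143
grasp_force: 58.7
```

Reducing the down-press let it slide on, so the resistance was friction. I'll carry on.

Scaled: 0.004 m is 0.4, 0.002 m is 0.2.

{"op": "hand_motion", "data": {
  "ticks": [
    [[0, 0, 0], [0.2, 0, 0], 0],
    [[0, 0, 0], [0.4, 0, 0], 0],
    [[0, 0, 0], [0.4, 0, 0], 0]
  ]
}}

```text
clock: 9.32
eef_pos: [0.6099, 0.0897, 0.042]
tool_rot: [0.782, 0.623, -0.001, 0.001]
ft_force: [3.1, -6.0, 1.9]
grip_width: 0.0141
grasp_force: 58.7
```

{"op": "hand_motion", "data": {
  "ticks": [
    [[0, 0, 0], [0.2, 0, 0], 0],
    [[0, 0, 0], [0.4, 0, 0], 0],
    [[0, 0, 0], [0.4, 0, 0], 0]
  ]
}}

```text
clock: 9.7
eef_pos: [0.6108, 0.0933, 0.042]
tool_rot: [0.782, 0.623, -0.001, 0.001]
ft_force: [2.6, -6.2, 2.2]
grip_width: 0.014
grasp_force: 58.8
```

{"op": "hand_motion", "data": {
  "ticks": [
    [[0, 0, 0], [0.2, 0, 0], 0],
    [[0, 0, 0], [0.4, 0, 0], 0],
    [[0, 0, 0], [0.4, 0, 0], 0]
  ]
}}

```text
clock: 10.07
eef_pos: [0.6113, 0.0956, 0.042]
tool_rot: [0.782, 0.623, -0.003, 0.002]
ft_force: [2.5, -9.7, 2.8]
grip_width: 0.0141
grasp_force: 58.9
```

{"op": "hand_motion", "data": {
  "ticks": [
    [[0, 0, 0], [0.2, 0, 0], 0],
    [[0, 0, 0], [0.4, 0, 0], 0],
    [[0, 0, 0], [0.6, 0, 0], 0],
    [[0, 0, 0], [0.8, 0, 0], 0],
    [[0, 0, 0], [0.8, 0, 0], 0]
  ]
}}

```text
clock: 10.7
eef_pos: [0.6127, 0.1015, 0.0419]
tool_rot: [0.783, 0.622, -0.004, 0.003]
ft_force: [0.3, -13.8, 4.3]
grip_width: 0.0142
grasp_force: 59.0
```

```bash
python3 - <<'E'
from h import *
np.set_printoptions(precision=4,suppress=True)
b=img('scene');a=img('top');cv2.imwrite('pics/scene4.png',b)
for o in blobs(b,(245,200,290,250),(17,90,70),(35,255,255))[:3]: print('brass scene',o['a'],o['c'])
cv2.imwrite('pics/m5.png',np.hstack([cv2.resize(b[220:280,225:285],(400,400),interpolation=2),cv2.resize(a[140:190,175:225],(400,400),interpolation=2)]))
E
```

```text
brass scene 32.78125 [263.6349 241.6347]
```

View pics/m5.png

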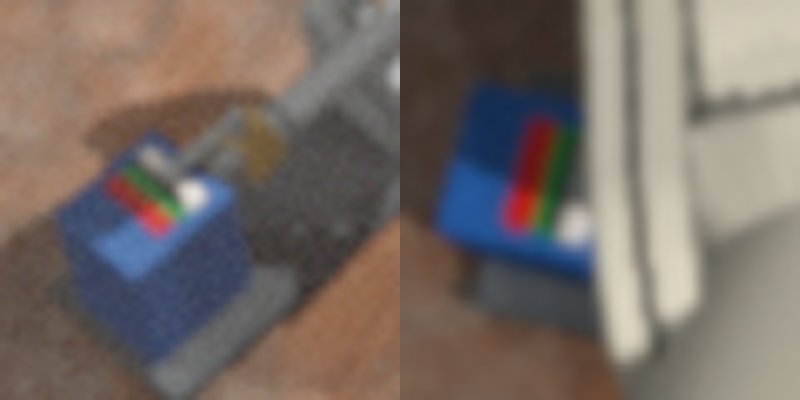

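The pointer is near the white/green border in scene crop (175,180), so the stop is back roughly 9 to 10 mm. I'll check the tool tilt and the pointer numerically before finishing the push.

```bash
python3 - <<'E'
from h import *
np.set_printoptions(precision=4,suppress=True)
o=bot.get_obs();print(Ro.from_quat(o['tool_rot']).as_matrix(),o['ft_force'],o['ft_torque'])
e=o['eef_pos'];print('along',(e-M)@U); plan(e)
def prof(im,n):
    k=bot.calibration(n)
    for lx in(-.010,0,.010):
        L=np.array([.975,-.2225,0]);r=[]
        for y in np.arange(.150,.206,.002):
            X=k['R']@(M+L*lx+y*U+[0,0,.0205])+k['t'];q=k['mtx']@X;q=q[:2]/q[2]
            r.append(cv2.getRectSubPix(im,(1,1),tuple(map(float,q)))[0,0].tolist())
        print(lx,[(int(1000*y+.5),v) for y,v in zip(np.arange(.150,.206,.002),r)])
prof(cv2.imread('pics/scene4.png'),'scene')
E
```

```text
[[ 0.2256  0.9742 -0.0026]
 [ 0.9742 -0.2257 -0.0092]
 [-0.0095 -0.0004 -1.    ]] [  0.0913 -13.4988   3.9293] [-2.7315 -0.129   0.0705]
along 0.01571255206376079
t 10.8 rot [-0.0005  0.0095 -0.0033] d [0. 0. 0.]
-0.01 [(150, [106, 107, 108]), (152, [101, 102, 104]), (154, [107, 101, 100]), (156, [120, 98, 91]), (158, [141, 108, 92]), (160, [162, 131, 116]), (162, [182, 166, 159]), (164, [205, 204, 206]), (166, [208, 213, 218]), (168, [203, 210, 215]), (170, [176, 185, 186]), (172, [135, 155, 140]), (174, [99, 138, 97]), (176, [91, 144, 105]), (178, [87, 135, 140]), (180, [78, 114, 179]), (182, [76, 92, 197]), (184, [79, 79, 204]), (186, [107, 87, 186]), (188, [136, 98, 157]), (190, [159, 110, 117]), (192, [174, 120, 91]), (194, [175, 120, 83]), (196, [176, 122, 85]), (198, [178, 124, 87]), (200, [178, 123, 86]), (202, [177, 124, 88]), (204, [171, 120, 87])]
0 [(150, [99, 103, 105]), (152, [97, 101, 104]), (154, [100, 103, 104]), (156, [97, 99, 99]), (158, [99, 98, 98]), (160, [101, 97, 96]), (162, [102, 102, 101]), (164, [111, 112, 112]), (166, [112, 114, 116]), (168, [104, 108, 110
[... 325 characters left out ...]
71]), (200, [144, 99, 73]), (202, [147, 101, 73]), (204, [146, 101, 76])]
0.01 [(150, [70, 88, 114]), (152, [72, 87, 115]), (154, [75, 85, 109]), (156, [83, 81, 95]), (158, [101, 85, 86]), (160, [113, 93, 87]), (162, [122, 110, 109]), (164, [133, 130, 133]), (166, [140, 145, 149]), (168, [128, 134, 139]), (170, [105, 114, 114]), (172, [81, 99, 85]), (174, [67, 97, 67]), (176, [64, 101, 74]), (178, [59, 91, 92]), (180, [55, 76, 113]), (182, [50, 61, 129]), (184, [55, 55, 130]), (186, [65, 55, 116]), (188, [84, 65, 96]), (190, [100, 73, 77]), (192, [107, 78, 69]), (194, [108, 79, 64]), (196, [108, 78, 64]), (198, [108, 75, 63]), (200, [112, 78, 65]), (202, [113, 80, 65]), (204, [113, 79, 64])]
```

```bash
cat >> h.py <<'E'
def prof(im,n,lx,ys=np.arange(.156,.186,.0015)):
    k=bot.calibration(n);L=np.array([.975,-.2225,0]);r=[]
    for y in ys:
        X=k['R']@(M+L*lx+y*U+[0,0,.0205])+k['t'];q=k['mtx']@X;q=q[:2]/q[2]
        r.append(cv2.getRectSubPix(im,(1,1),tuple(map(float,q)))[0,0].mean())
    return np.array(r)
E
```

{"op": "hand_motion", "data": {
  "ticks": [
    [[0, 0.004, 0], [0.1, 0, 0], 0],
    [[0, 0.009, -0.003], [0.2, 0, 0], 0],
    [[0, 0.009, -0.003], [0.2, 0, 0], 0],
    [[0, 0.009, -0.003], [0.2, 0, 0], 0]
  ]
}}

```text
clock: 11.3
eef_pos: [0.6129, 0.1025, 0.0419]
tool_rot: [0.782, 0.623, -0.001, 0.0]
ft_force: [0.4, -15.6, 5.3]
grip_width: 0.014
grasp_force: 59.1
```

```bash
python3 - <<'E'
from h import *
np.set_printoptions(precision=2,suppress=True,linewidth=200)
b=img('scene');cv2.imwrite('pics/scene5.png',b)
print((np.arange(.156,.186,.0015)*1000).round(0))
for lx in(-.004,-.002,0,.002,.004,.006):
    for f in('scene0','scene4','scene5'):print(lx,f,prof(cv2.imread(f'pics/{f}.png'),'scene',lx).round(0))
o=bot.get_obs();print(Ro.from_quat(o['tool_rot']).as_matrix()[2],o['ft_force'],(o['eef_pos']-M)@U)
E
```

```text
[156. 158. 159. 160. 162. 164. 165. 166. 168. 170. 171. 173. 174. 176. 177. 179. 180. 182. 183. 185.]
-0.004 scene0 [133. 130. 125. 126. 128. 152. 178. 202. 217. 220. 209. 188. 162. 144. 142. 143. 140. 136. 132. 132.]
-0.004 scene4 [ 81.  78.  84.  98. 108. 129. 145. 148. 139. 122.  98.  80.  78.  88.  97. 102. 104. 104. 104. 106.]
-0.004 scene5 [ 82.  77.  80.  96. 109. 130. 146. 151. 144. 131. 105.  80.  72.  80.  92. 100. 103. 107. 107. 109.]
-0.002 scene0 [149. 146. 139. 134. 140. 151. 177. 202. 218. 219. 208. 185. 160. 144. 139. 142. 141. 136. 131. 133.]
-0.002 scene4 [ 85.  84.  86.  91. 102. 110. 121. 123. 116. 100.  84.  76.  75.  79.  87.  91.  92.  94.  94.  94.]
-0.002 scene5 [ 85.  83.  83.  89. 103. 111. 123. 127. 120. 107.  90.  78.  70.  75.  86.  90.  93.  95.  96.  98.]
0 scene0 [170. 167. 159. 149. 145. 160. 183. 205. 220. 222. 208. 184. 158. 143. 141. 143. 140. 134. 132. 135.]
0 scene4 [ 98.  98.  99.  98. 102. 110. 113
[... 570 characters left out ...]
2. 204. 219. 222. 208. 185. 162. 147. 142. 143. 138. 132. 132. 135.]
0.004 scene4 [112. 111. 109. 110. 115. 120. 124. 122. 114. 100.  87.  76.  76.  78.  80.  81.  81.  81.  80.  81.]
0.004 scene5 [109. 111. 109. 111. 116. 121. 125. 126. 120. 109.  97.  83.  75.  75.  79.  81.  79.  75.  78.  82.]
0.006 scene0 [176. 171. 161. 147. 140. 147. 176. 203. 216. 219. 209. 186. 163. 146. 141. 142. 139. 134. 130. 135.]
0.006 scene4 [106. 105. 103. 107. 115. 125. 128. 129. 121. 107.  90.  81.  78.  76.  79.  81.  82.  82.  81.  82.]
0.006 scene5 [103. 103. 102. 107. 117. 126. 133. 138. 132. 121. 101.  85.  76.  74.  78.  80.  79.  78.  80.  81.]
[-0. -0. -1.] [  0.4  -16.14   5.77] 0.01667177731286884
```

Units first: shifts go in cm. So -0.0005 m is -0.05, 0.0035 m is 0.35.

{"op": "hand_motion", "data": {
  "ticks": [
    [[0, 0.001, 0], [0.15, 0, -0.03], 0],
    [[0, 0.002, 0], [0.3, 0, -0.05], 0],
    [[0, 0.003, 0], [0.35, 0, -0.05], 0],
    [[0, 0.003, 0], [0.35, 0, -0.05], 0],
    [[0, 0.003, 0], [0.35, 0, -0.05], 0]
  ]
}}

```text
clock: 11.98
eef_pos: [0.6136, 0.1057, 0.042]
tool_rot: [0.782, 0.623, -0.0, -0.0]
ft_force: [0.7, -15.6, 3.1]
grip_width: 0.0141
grasp_force: 59.0
```

```bash
python3 - <<'E'
from h import *
np.set_printoptions(precision=2,suppress=True,linewidth=200)
b=img('scene');cv2.imwrite('pics/scene6.png',b)
print((np.arange(.156,.186,.0015)*1000).round(0))
for lx in(-.006,-.004,-.002,.006):
    z=prof(cv2.imread('pics/scene0.png'),'scene',lx)
    for f in('scene4','scene5','scene6'):print(lx,f,prof(cv2.imread(f'pics/{f}.png'),'scene',lx)/z)
o=bot.get_obs();print(Ro.from_quat(o['tool_rot']).as_matrix()[2],o['ft_force'],(o['eef_pos']-M)@U*1e3)
c=cv2.resize(b[222:262,236:281],(720,560),interpolation=2);cv2.imwrite('pics/m6.png',cv2.convertScaleAbs(c,alpha=1.4))
E
```

```text
[156. 158. 159. 160. 162. 164. 165. 166. 168. 170. 171. 173. 174. 176. 177. 179. 180. 182. 183. 185.]
-0.006 scene4 [0.61 0.67 0.78 0.94 1.03 1.04 0.96 0.87 0.78 0.66 0.55 0.5  0.53 0.66 0.78 0.8  0.84 0.85 0.88 0.89]
-0.006 scene5 [0.63 0.69 0.78 0.92 1.02 1.03 0.96 0.88 0.8  0.7  0.6  0.52 0.49 0.61 0.73 0.78 0.81 0.84 0.88 0.9 ]
-0.006 scene6 [0.62 0.66 0.75 0.87 0.98 1.02 0.97 0.91 0.86 0.79 0.74 0.67 0.58 0.57 0.57 0.66 0.75 0.82 0.88 0.9 ]
-0.004 scene4 [0.61 0.6  0.67 0.78 0.84 0.85 0.82 0.74 0.64 0.55 0.47 0.43 0.48 0.61 0.68 0.71 0.75 0.77 0.79 0.8 ]
-0.004 scene5 [0.61 0.59 0.64 0.76 0.86 0.86 0.82 0.75 0.67 0.59 0.5  0.43 0.44 0.55 0.65 0.7  0.74 0.79 0.82 0.82]
-0.004 scene6 [0.62 0.61 0.67 0.75 0.82 0.84 0.82 0.76 0.71 0.66 0.6  0.53 0.5  0.47 0.55 0.63 0.7  0.76 0.8  0.82]
-0.002 scene4 [0.57 0.58 0.62 0.68 0.73 0.73 0.68 0.61 0.53 0.46 0.4  0.41 0.47 0.55 0.62 0.64 0.65 0.69 0.72 0.71]
-0.002 scene5 [0.57 0.57 0.59 0.66 0.74 0.74 0.69 0.63 0.55 0.49 0.43 0.42 0.44 0.52 0.62 0.63 0.66 0.7  0.73 0.74]
-0.002 scene6 [0.59 0.59 0.62 0.67 0.72 0.73 0.69 0.64 0.59 0.55 0.51 0.47 0.45 0.49 0.56 0.6  0.64 0.68 0.69 0.7 ]
0.006 scene4 [0.6  0.61 0.64 0.73 0.82 0.85 0.73 0.64 0.56 0.49 0.43 0.43 0.48 0.52 0.56 0.57 0.59 0.61 0.63 0.61]
0.006 scene5 [0.59 0.6  0.63 0.73 0.83 0.86 0.75 0.68 0.61 0.55 0.48 0.45 0.47 0.51 0.55 0.57 0.57 0.59 0.61 0.6 ]
0.006 scene6 [0.64 0.63 0.66 0.73 0.82 0.84 0.74 0.68 0.63 0.6  0.58 0.56 0.55 0.53 0.53 0.54 0.55 0.58 0.62 0.6 ]
[ 0. -0. -1.] [  0.36 -17.35   3.5 ] 19.91864678225342
```

View pics/m6.png

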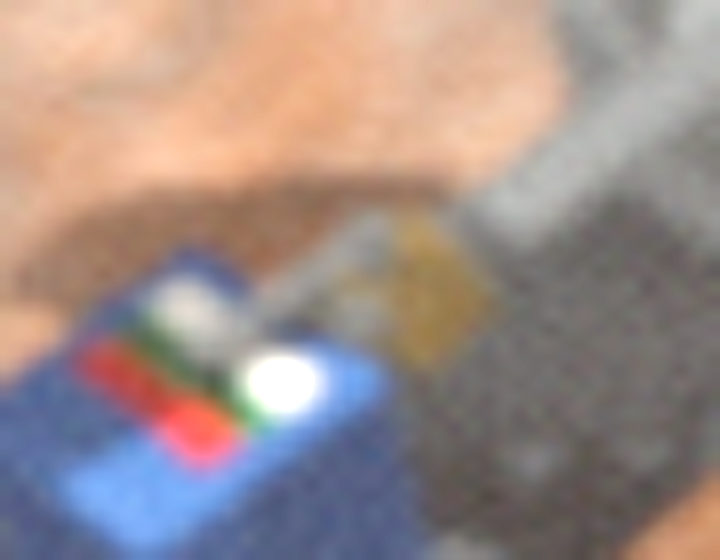

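In the last picture the pointer is a dark mark at about (215,375), mid-green between the white and red zones. The tool is level and pressing lightly down. I'll let it settle, then hand in.

{"op": "hand_motion", "data": {
  "ticks": [
    [[0, 0, 0], [0, 0, 0], 0],
    [[0, 0, 0], [0, 0, 0], 0],
    [[0, 0, 0], [0, 0, 0], 0],
    [[0, 0, 0], [0, 0, 0], 0]
  ]
}}

```text
clock: 12.52
eef_pos: [0.6136, 0.1057, 0.042]
tool_rot: [0.782, 0.623, -0.0, -0.0]
ft_force: [0.3, -17.6, 4.1]
grip_width: 0.0142
grasp_force: 59.0
```

```bash
python3 - <<'E'
from h import *
np.set_printoptions(precision=2,suppress=True,linewidth=200)
b=img('scene');z=cv2.imread('pics/scene0.png')
for lx in(-.006,-.004,-.002):print(prof(b,'scene',lx)/prof(z,'scene',lx))
o=bot.get_obs();print(Ro.from_quat(o['tool_rot']).as_matrix()[2],o['ft_force'],o['eef_pos'],(o['eef_pos']-M)@U*1e3)
E
```

```text
[0.61 0.65 0.74 0.88 0.99 1.02 0.96 0.91 0.86 0.79 0.73 0.66 0.57 0.56 0.59 0.66 0.74 0.81 0.87 0.9 ]
[0.59 0.59 0.65 0.74 0.81 0.84 0.82 0.76 0.71 0.66 0.6  0.54 0.51 0.5  0.56 0.64 0.7  0.77 0.81 0.82]
[0.58 0.59 0.61 0.66 0.71 0.73 0.69 0.64 0.58 0.54 0.51 0.49 0.47 0.48 0.53 0.6  0.65 0.69 0.72 0.73]
[ 0. -0. -1.] [  2.07 -16.74   3.25] [0.61 0.11 0.04] 19.96208767747643
```

Nothing is drifting and the readings are steady.

```bash
python3 -c "
from workcell import bot
print(bot.job_done())"
```

```text
the job is handed in; nothing more can be done
None
```

I handed the job in at about 12.6 s: the spindle sits level in both V-blocks, gripped and held against the stop, with the pointer around the middle of the green (my estimate is 11–13 mm back); no verdict came back.

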